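# Load the thickest mandrel into the bending jig

### The job

The temple-bending jig is to be set up: take the thickest of the three steel tubes out of the wooden rack and lay it in the empty saddle of the aluminium jig, home in both V's and about centred along the saddle. Lower it in rather than dropping it, let go, and leave the other two tubes lying in the rack.

Things in the scene. Friction and masses are not known exactly. Their poses are not given: they have to be found in the camera images.
- mandrel_thick: The thickest of three plain steel tubes, 32 mm in diameter, 120 mm long, about 350 g. Origin: middle of its axis; x along the tube. Starts level, 43 mm above the table, in any of the three places of the fixed plywood rack. It lies in two open V's 12 mm wide, 43 mm either side of its middle; between them it is free at the sides and, down to the board (top 8 mm above the table), below.
- mandrel_mid: The middle of three plain steel tubes, 23 mm in diameter, 120 mm long, 220 g. Origin: middle of its axis; x along the tube. Starts level, 36 mm above the table, in any of the three places of the fixed plywood rack. Rack: board 214 x 100 mm; tubes side by side, 78 mm from axis to axis; tops of the V's 38 mm above the table.
- mandrel_thin: The thinnest of three plain steel tubes, 14 mm in diameter, 120 mm long, 120 g. Origin: middle of its axis; x along the tube. Starts level, 30 mm above the table, in any of the three places of the fixed plywood rack.
- jig: Bending jig, fixed, right of the rack: aluminium plate 130 x 84 x 8 mm with one pair of dark steel 90 degree V's, its empty saddle. Origin: centre of the plate's underside, on the table; x along the saddle, z up. V's 16 mm wide, 43 mm either side of the origin; bottoms 20, tops 38 mm up, open between them. A 32 mm tube lying home: axis along x at y = 0, 43 mm up.

How it is judged:
On the way:
1. the thickest tube is lifted clear of the rack (its centre more than 80 mm above the table) (height (world z) of mandrel_thick above 0.08 m), for 0.1 s.
At the end, for the whole second after the job is handed in: The thickest tube lies at rest and released in the jig's saddle: its middle within 18 mm of the saddle's middle along the saddle, within 10 mm sideways, within 8 mm of its seated height, along the saddle within 10 degrees; the other two tubes lie within 20 mm of where they were (x of mandrel_thick in the frame of jig between -0.018 and 0.018 m and y of mandrel_thick in the frame of jig between -0.01 and 0.01 m and z of mandrel_thick in the frame of jig between 0.0346 and 0.0506 m and angle between the x axis of mandrel_thick and the x axis of jig, either way round below 0.175 rad and linear speed of mandrel_thick below 0.02 m/s and contact force between mandrel_thick and the fingers below 0.1 N and distance of each of mandrel_mid, mandrel_thin from where it was at the start of the episode below 0.02 m); the robot touches nothing.
It fails at once if the thickest tube is dropped: it moves faster than 0.6 m/s with no finger touching it (a fall of about 18 mm) (linear speed of mandrel_thick above 0.6 m/s and contact force between mandrel_thick and the fingers below 0.1 N).
It fails at once if another tube is moved more than 20 mm (distance of any of mandrel_mid, mandrel_thin from where it was at the start of the episode above 0.02 m).
It also fails if it takes over 38 s, if anything falls off the work surface, if the arm or the gripper's body presses on something with over 40 N, if the wrist force passes 120 N, or if a joint passes its speed limit or range.

### The arm

A 6-joint arm with a two-finger parallel gripper is mounted at the origin on a cart in front of the work surface, level with it; the furniture and walls round the work are solid. World frame = base frame: x ahead of the robot, y to its left, z up, the work surface at z = 0. Lengths are in m, angles in rad, forces in N, time in s.
With the tool pointing down it reaches from about 0.35 to 0.8 m from the base axis. Payload 7.3 kg.
Tool frame: the origin (TCP) lies between the finger pads; the fingertips stand 25 mm ahead of it and the grasp point (between the pads) lies 6 mm ahead of it (r.tip_extent is the distance from the TCP to the fingertips, in m); z points along the fingers, y is the direction in which the jaws open and shut (so a half turn about z gives the same grasp; the last joint's range is limited). The gripper opens to 85 mm and grips with 20 to 120 N. Pads are 22 mm wide; open, the fingers measure 114 mm over their backs; the gripper's body (76 mm by 85 mm) begins 54 mm behind the grasp point. The pads swing forward as they close: fully open they stand 13 mm farther back than shut.
Start: joints at [0.97, 0.342, 1.524, -0, 1.275, -0.146], TCP at [0.231, 0.472, 0.256] pointing down, gripper open.
Joint ranges: [-2.53, 2.53], [-0.77, 2.02], [0.04, 2.7], [-1, 4.14], [0.28, 2.66], [-3.11, 3.11]. Speed limits (rad/s): [2.57, 2.57, 3.14, 3.14, 3.14, 3.14].

### API

Orientations are given as a unit quaternion [x, y, z, w].
In Python, from workcell import r, command_gripper, optics gives the robot as it stands. The module is installed in compiled form; this text tells all that it offers. Calls block until the motion is done:
- r.reach(position, orientation): joint-space move of the TCP to a pose.
- r.move_straight(position, orientation=None, speed=0.15, max_force=None): straight line of the TCP; orientation=None keeps the orientation; speed is the mean speed in m/s. With max_force (N) it stops when the force on the tool has changed by that much, and returns True; else False.
- r.movej(angles): joint-space move.
- command_gripper(opening, force=None): finger opening in m; force is the grip in N (None keeps the last); returns when the fingers have stopped.
- r.hold(seconds).
- r.solve_ik(position, orientation): joint angles nearest the present ones, or None.
- r.read_state(): the state.
- optics.get_image(name): name is "scene" or "side" or "wrist"; returns (picture, depth): 384x512x3 uint8, red, green, blue; 384x512 float32, m along the optical axis (not along the pixel's ray), 0 where there is no reading.
- optics.camera_model(name): a dict with "K" (3x3 intrinsics, pixels), "k1" (the pictures are not rectified: a ray, as slopes to the right and down, at radius r is drawn at 1 + k1 r^2 times it, then the intrinsics apply), "R" (3x3) and "t" (3): a world point X has camera coordinates R X + t; the wrist camera has in their place "tool_from_camera" (4x4, takes a point from camera to tool coordinates, whose origin is the TCP and whose axes are the flange's). Camera axes: x right, y down, z forward; pixel columns grow to the right and rows downward; lengths in m; the calibration is good to about 2 mm. A picture is of the moment at which its call begins: read the wrist's pose just before it. camera_model takes no time and is no camera call.
A pose or a line that the arm cannot do raises r.PlanningError and nothing moves.
- r.finish_job(): hands the job in, once; it reports no verdict.
The state is a dict: "time_s": time; "joint_positions": joint angles; "dq": joint speeds; "tau": joint torques, N m; "eef_pos": TCP position; "eef_rot": TCP orientation; "contact_force": force on the tool from outside, world axes, zero at the start; "torque": the same for the moment, N m; "grip_width": finger opening in m.
Only numpy, scipy, OpenCV 4.12 (cv2) and the standard library are available. Lean on these libraries where they do the work, as an engineer would, in place of code of your own. Each camera call takes 0.05 s, during which the arm holds its last target. There are 200 camera calls.

## Working session

There is one attempt and no reset: what is moved stays moved. The work goes in short steps, each a Python script; the robot and the scene stay as the last script left them, time stands still between calls to the robot, and variables do not carry over. Pictures are saved under pics/ and viewed, about 8 in all and at most 12, crops included, and the job is handed in when it is done.

```bash
mkdir -p pics; cat > h.py <<'E'
import numpy as np, cv2
from workcell import r, command_gripper, optics
def cloud(name):
    T=None
    if name=="wrist":
        s=r.read_state()
        from scipy.spatial.transform import Rotation as R
        T=np.eye(4);T[:3,:3]=R.from_quat(s["eef_rot"]).as_matrix();T[:3,3]=s["eef_pos"]
    im,d=optics.get_image(name); m=optics.camera_model(name)
    K=np.array(m["K"]); v,u=np.mgrid[:384,:512].astype(float)
    pts=np.stack([u.ravel(),v.ravel()],1)[:,None]
    n=cv2.undistortPoints(pts,K,np.array([m["k1"],0,0,0,0.]))[:,0]
    P=np.c_[n,np.ones(len(n))]*d.reshape(-1,1)
    if T is not None:
        A=T@np.array(m["tool_from_camera"]); W=P@A[:3,:3].T+A[:3,3]
    else: W=(P-np.array(m["t"]))@np.array(m["R"])
    W[d.ravel()==0]=np.nan
    return im,W.reshape(384,512,3)
E
python3 - <<'E'
from h import *
print(r.read_state())
ims=[]
for n in("scene","side"):
    im,W=cloud(n); np.savez(n,im=im,W=W); ims.append(im)
    print(n,optics.camera_model(n))
    for v in range(100,384,60): print([np.round(W[v,u],3).tolist() for u in range(60,512,100)])
cv2.imwrite("pics/a.png",cv2.resize(np.hstack(ims),(800,300))[:,:,::-1])
cv2.imwrite("pics/scene.png",ims[0][:,:,::-1])
E
```

```text
{'time_s': 0.0, 'joint_positions': array([ 9.69996223e-01,  3.42701034e-01,  1.52503321e+00, -2.17109505e-05,
        1.27537370e+00, -1.46024841e-01]), 'dq': array([-0.00066004, -0.00044049, -0.00091799,  0.0012204 , -0.00129841,
        0.00033783]), 'tau': array([-5.62179321e-04, -4.33668566e+01, -2.46010011e+01, -2.86872000e-04,
        8.01075774e-03, -9.56015060e-05]), 'eef_pos': array([0.23040096, 0.47133687, 0.25563153]), 'eef_rot': array([ 2.25430022e-01,  9.74259068e-01, -7.09223799e-04, -2.66718516e-04]), 'contact_force': array([-0.23232319, -0.04417634,  0.73621578]), 'torque': array([-0.03021236,  0.02155771, -0.05215934]), 'grip_width': 0.08527165394409365}
scene {'K': array([[457.49169739,   0.        , 250.01818962],
       [  0.        , 457.49169739, 198.64196519],
       [  0.        ,   0.        ,   1.        ]]), 'k1': 0.016873053806409497, 'R': array([[-0.78265974, -0.62239435,  0.00830684],
       [-0.46159596,  0.57139973, -0.67855104],
       [ 0.4175798 , -0.53490899, -0.73450628]]), 't': array([0.2488999 , 0.44674661, 0.49246632])}
[[0.897, -0.171, 0.169],
[... 879 characters left out ...]
    [-0.07624785,  0.86147929, -0.50203555]]), 't': array([-0.49519155, -0.11841677,  1.15056164])}
[[0.013, -0.063, 0.166], [0.196, 0.178, 0.092], [0.496, 0.165, 0.109], [0.826, 0.455, 0.037], [1.198, 0.496, 0.052]]
[[-0.005, -0.09, 0.011], [0.254, -0.041, 0.002], [0.514, -0.01, 0.003], [0.736, -0.198, 0.109], [0.759, -0.617, 0.312]]
[[0.05, -0.231, -0.079], [0.335, -0.312, 0.001], [0.538, -0.287, 0.003], [0.744, -0.264, 0.003], [0.88, -0.411, 0.112]]
[[0.032, -0.273, -0.237], [0.387, -0.488, 0.002], [0.554, -0.467, 0.003], [0.712, -0.495, 0.043], [0.832, -0.562, 0.111]]
[[0.125, -0.459, -0.234], [0.422, -0.613, 0.002], [0.565, -0.594, 0.002], [0.709, -0.581, 0.002], [0.842, -0.604, 0.038]]
```

View pics/a.png

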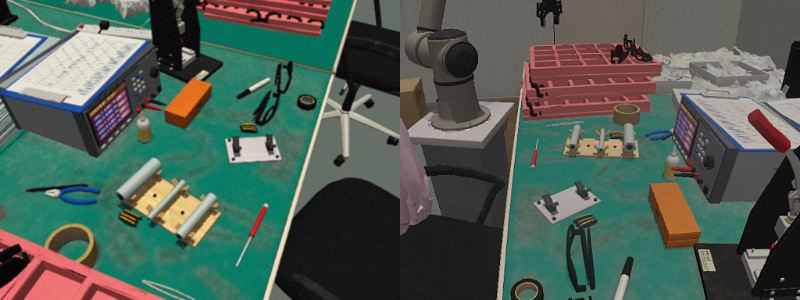

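View pics/scene.png

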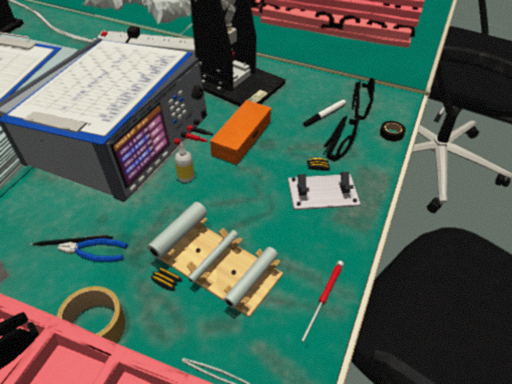

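The rack is centred near (215,255) in the scene picture. The thickest tube is the left one (180,229), next to the instrument box, and the jig is at (324,190). Next I'll measure these from the depth.

```bash
cat > m.py <<'E'
from h import *
def line(P):
    c=np.median(P,0); 
    (cx,cy),(w,h),a=cv2.minAreaRect(P[:,:2].astype(np.float32)); return (np.round([cx,cy,w,h,a],4))
if __name__=="__main__":
  for n in("scene","side"):
    D=np.load(n+".npz"); im,W=D["im"],D["W"]
    hsv=cv2.cvtColor(im,cv2.COLOR_RGB2HSV)
    x,y,z=W[...,0],W[...,1],W[...,2]
    near=(x>.3)&(x<.75)&(y>-.55)&(y<.1)
    grey=(hsv[...,1]<75)&near&(z>.028)&(z<.07)
    k,L,S,C=cv2.connectedComponentsWithStats(grey.astype(np.uint8))
    for i in range(1,k):
        if S[i,4]<60: continue
        P=W[L==i]; print(n,"grey",C[i].round(),S[i,4],"zmed/max",np.percentile(P[:,2],[50,97]).round(4),"rect",line(P),"V",hsv[L==i][:,2].mean().round())
    pl=(hsv[...,1]<60)&(hsv[...,2]>140)&near&(z>.003)&(z<.016)
    k,L,S,C=cv2.connectedComponentsWithStats(pl.astype(np.uint8))
    for i in range(1,k):
        if S[i,4]<200: continue
        P=W[L==i]; print(n,"plate",C[i].round(),S[i,4],np.median(P[:,2]).round(4),line(P))
    print("tall near rack:", n)
    t=(z>.075)&(x>.3)&(x<.85)&(y>-.6)&(y<.15)
    H,xe,ye=np.histogram2d(x[t],y[t],bins=[np.arange(.3,.86,.05),np.arange(-.6,.16,.05)]); print(H.astype(int))
E
python3 m.py
```

```text
scene grey [138. 179.] 631 zmed/max [0.0558 0.067 ] rect [ 7.36600e-01 -2.03500e-01  1.41400e-01  2.63000e-02  8.99855e+01] V 66.0
scene grey [183. 159.] 209 zmed/max [0.0598 0.0677] rect [ 7.09800e-01 -2.80100e-01  3.32000e-02  2.68000e-02  5.46502e+01] V 148.0
scene grey [345. 176.] 61 zmed/max [0.0329 0.0378] rect [ 4.46000e-01 -4.61300e-01  1.64000e-02  1.40000e-02  3.82116e+01] V 69.0
scene grey [177. 230.] 1248 zmed/max [0.0551 0.0597] rect [ 0.599  -0.1529  0.0315  0.1211  1.5215] V 155.0
scene grey [213. 256.] 527 zmed/max [0.0355 0.0384] rect [ 0.5221 -0.1571  0.0164  0.1215  4.0393] V 166.0
scene grey [250. 277.] 990 zmed/max [0.0456 0.0488] rect [ 0.4455 -0.1616  0.0273  0.1208  2.7143] V 167.0
scene plate [322. 192.] 1481 0.0084 [ 0.4701 -0.4239  0.1298  0.0887 43.5133]
tall near rack: scene
[[   0    0    0    0    0    0    0    0    0    0    0    0   34    1
     0]
 [   0    0    0    0    0    0    0    0    0    0    0    0   27  712
     0]
 [   0    0    0    0    0    0    0    0    0    0    0    0    0 1384
   242]
 [   0    0    0    0    0    0    0    0    
[... 1809 characters left out ...]
0    0    0    0    0    0    0    0    0  121  530
   186]
 [   0    0    0    0    0    0    0    0    0    0    0    0    0  647
    28]
 [   0    0    0    0    0    0    0    0    0    0    0    0    0  554
   196]
 [   0    0    0    0    0    0    0    0    0    0    0    0    0  103
   545]
 [   0    0    0    0    0    0    0    0    0    0    0    0    0    0
   578]
 [   0    0    0    0    0    0    0    0    0    0    0    0    0    0
   484]
 [   0    0    0    0    0    0  208  486  428   40    0    0    0    0
    11]
 [   0    0    0 1240  881  872  728  269  188   75    0    0    0    0
     0]
 [2171    0    0 1620  402  303  234  211  189  189    0    0    0    0
     0]]
```

```bash
cat >> h.py <<'E'
from scipy.spatial.transform import Rotation as Rot
def down(psi):
    c,s=np.cos(psi),np.sin(psi); y=np.array([c,s,0]);z=np.array([0,0,-1.])
    return Rot.from_matrix(np.c_[np.cross(y,z),y,z]).as_quat()
E
python3 - <<'E'
from h import *
for n in("scene","side"):
    W=np.load(n+".npz")["W"]; x,y,z=np.moveaxis(W,2,0)
    t=(x>.25)&(x<.68)&(y>-.1)&(y<.35); print(n,"max z trays",np.nanmax(z[t]))
q0=r.read_state()["joint_positions"]
for nm,p,a in(("pick",(.6,-.1545,.049),3.1),("hov",(.585,-.155,.27),3.1),("jig",(.469,-.4248,.049),-46.8),("jigup",(.469,-.4248,.2),-46.8)):
    for k in(0,180): print(nm,k,np.round(r.solve_ik(p,down(np.radians(a+k))),2) if r.solve_ik(p,down(np.radians(a+k))) is not None else None)
print(optics.camera_model("wrist"))
E
```

```text
scene max z trays 0.22255824959587128
side max z trays 0.22349479705917355
pick 0 [-0.38  0.73  1.48 -0.    0.93 -0.43]
pick 180 [-0.38  0.73  1.48 -0.    0.93  2.71]
hov 0 [-0.39  0.48  1.27 -0.    1.39 -0.44]
hov 180 [-0.39  0.48  1.27 -0.    1.39  2.7 ]
jig 0 [-0.86  0.75  1.44 -0.    0.96 -0.04]
jig 180 [-0.86  0.75  1.44 -0.    0.96  3.1 ]
jigup 0 [-0.86  0.58  1.29 -0.    1.27 -0.04]
jigup 180 [-0.86  0.58  1.29 -0.    1.27  3.1 ]
{'K': array([[316.28406071,   0.        , 252.83300517],
       [  0.        , 316.28406071, 192.00475269],
       [  0.        ,   0.        ,   1.        ]]), 'k1': -0.014578866111840167, 'tool_from_camera': array([[ 5.68315062e-05, -9.55103721e-01, -2.96271629e-01,
         7.62793418e-02],
       [ 9.99999580e-01, -2.16685232e-04,  8.90359816e-04,
        -1.60165128e-03],
       [-9.14583660e-04, -2.96271556e-01,  9.55103308e-01,
        -1.17271995e-01],
       [ 0.00000000e+00,  0.00000000e+00,  0.00000000e+00,
         1.00000000e+00]])}
```

```bash
python3 - <<'E'
from h import *
import m
s=r.read_state()
r.move_straight(s["eef_pos"]+[0,0,.09],speed=.25)
r.reach((.58,-.13,.30),down(np.radians(3.1)))
im,W=cloud("wrist"); np.savez("w1",im=im,W=W)
cv2.imwrite("pics/w1.png",im[:,:,::-1])
hsv=cv2.cvtColor(im,cv2.COLOR_RGB2HSV)
x,y,z=np.moveaxis(W,2,0)
g=(hsv[...,1]<75)&(z>.028)&(z<.07)&(x>.3)&(x<.68)
k,L,S,C=cv2.connectedComponentsWithStats(g.astype(np.uint8))
for i in range(1,k):
    if S[i,4]>100: P=W[L==i]; print(C[i].round(),S[i,4],np.percentile(P[:,2],97).round(4),m.line(P))
print(r.read_state()["time_s"])
E
```

```text
[142. 177.] 1770 0.0479 [ 0.4419 -0.1633  0.0255  0.1189  2.6757]
[205. 176.] 983 0.0373 [ 0.5203 -0.1591  0.0136  0.1189  2.9121]
[267. 179.] 2484 0.0588 [ 0.5987 -0.1553  0.0323  0.119   2.6707]
[196. 338.] 117 0.0375 [ 5.09900e-01 -4.06400e-01  1.73000e-02  1.53000e-02  4.06026e+01]
3.1333
```

View pics/w1.png

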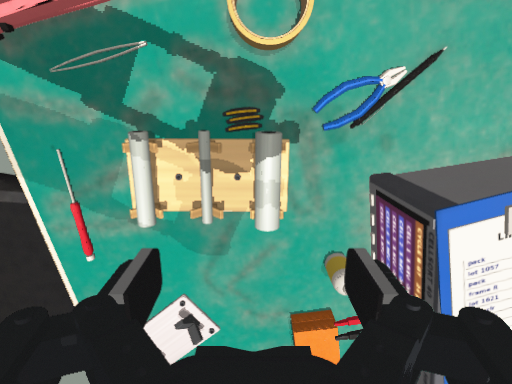

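The thick tube at (267,180) is free on all sides. Now I'll pick it and look at the jig.

```bash
python3 - <<'E'
from h import *
import m
q=down(np.radians(2.9)); p=np.array([.5995,-.1553,.049])
command_gripper(.062,60)
r.reach(p+[0,0,.07],q)
print(r.move_straight(p,speed=.08,max_force=15), r.read_state()["eef_pos"])
command_gripper(.0,60)
s=r.read_state(); print(s["grip_width"],s["contact_force"])
r.move_straight(p+[0,0,.13],speed=.12)
s=r.read_state(); print(s["grip_width"],s["contact_force"],s["time_s"])
a=np.array([.729,.685])
r.reach((*(np.array([.469,-.4248])+.05*a),.27),down(np.radians(-46.8)))
im,W=cloud("wrist"); np.savez("w2",im=im,W=W)
cv2.imwrite("pics/w2.png",im[:,:,::-1])
hsv=cv2.cvtColor(im,cv2.COLOR_RGB2HSV)
x,y,z=np.moveaxis(W,2,0)
near=np.hypot(x-.469,y+.425)<.1
for nm,g in(("V",(hsv[...,1]<75)&(z>.02)&(z<.045)&near),("plate",(hsv[...,1]<60)&(hsv[...,2]>120)&(z>.004)&(z<.013)&near)):
    k,L,S,C=cv2.connectedComponentsWithStats(g.astype(np.uint8))
    for i in range(1,k):
        if S[i,4]>60: P=W[L==i]; print(nm,C[i].round(),S[i,4],np.percentile(P[:,2],[50,97]).round(4),m.line(P))
s=r.read_state(); print(s["grip_width"],s["time_s"],s["contact_force"])
E
```

```text
False [ 0.59992044 -0.15546978  0.04954401]
0.030294131440485903 [-2.1897096   0.36338707  4.84228471]
0.030277287923113478 [ 0.33331746 -0.37433106 -4.63449853] 6.9083
0.030161374299159556 8.0083 [-3.52047442e-03 -3.82372872e-01 -5.18873164e+00]
```

View pics/w2.png

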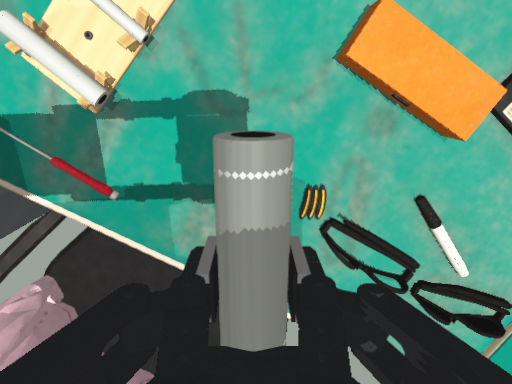

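The tube is held square and level but hides the jig. I'll back off along the saddle to see it.

```bash
python3 - <<'E'
from h import *
import m
a=np.array([.729,.685])
r.reach((*(np.array([.469,-.4248])-.13*a),.27),down(np.radians(-46.8)))
im,W=cloud("wrist"); np.savez("w3",im=im,W=W)
s=r.read_state();print(s["time_s"],s["eef_pos"])
cv2.imwrite("pics/w3.png",im[:,:,::-1])
hsv=cv2.cvtColor(im,cv2.COLOR_RGB2HSV)
x,y,z=np.moveaxis(W,2,0)
near=np.hypot(x-.469,y+.425)<.1
for nm,g in(("V",(hsv[...,1]<75)&(z>.015)&(z<.045)&near),("plate",(hsv[...,1]<60)&(hsv[...,2]>120)&(z>.004)&(z<.013)&near)):
    k,L,S,C=cv2.connectedComponentsWithStats(g.astype(np.uint8))
    for i in range(1,k):
        if S[i,4]>60: P=W[L==i]; print(nm,C[i].round(),S[i,4],np.percentile(P[:,2],[50,97]).round(4),m.line(P))
# tube in tool axes
R=Rot.from_quat(s["eef_rot"]).as_matrix(); T=(W-s["eef_pos"])@R
t=(hsv[...,1]<60)&(abs(T[...,1])<.02)&(T[...,2]<.03)&(T[...,2]>-.02)&(T[...,0]>.015)&(T[...,0]<.1)
P=T[t]; print("tube: n",len(P),"x max",P[:,0].max())
for lo in(.015,.03,.045):
    Q=P[(P[:,0]>=lo)&(P[:,0]<lo+.012)&(P[:,2]<.01)]
    if len(Q): print(lo,len(Q),"y mid",(Q[:,1].min()+Q[:,1].max())/2,"top z",np.percentile(Q[:,2],3))
E
```

```text
8.8083 [ 0.37514016 -0.51304546  0.26982657]
V [252.   2.] 216 [0.0273 0.0362] [ 4.93500e-01 -3.99600e-01  5.30000e-03  4.66000e-02  4.29525e+01]
V [252.  84.] 716 [0.0316 0.0379] [ 4.35300e-01 -4.54700e-01  1.61000e-02  4.70000e-02  4.32931e+01]
plate [252.  49.] 6795 [0.0077 0.0093] [ 0.4588 -0.4324  0.1073  0.0841 43.2344]
tube: n 9084 x max 0.05858884829683528
0.015 2103 y mid -0.00022059317730082923 top z -0.008538878552704092
0.03 2347 y mid -0.00020870707519670198 top z -0.008634018925583548
0.045 2628 y mid -0.0001834088758864939 top z -0.00875020709549092
```

View pics/w3.png

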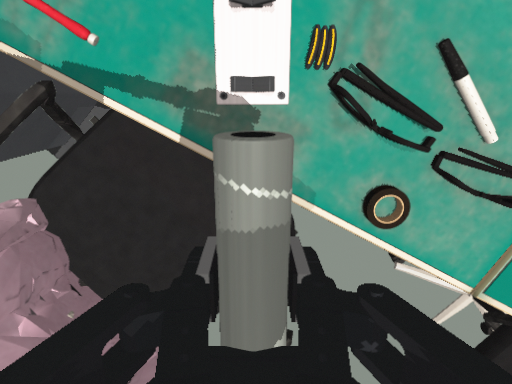

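```bash
python3 - <<'E'
from h import *
a=np.array([.729,.6845]); q=down(np.radians(-46.8))
p=np.array([.4672,-.4251,0]); p[:2]+=.0014*a
r.move_straight(p+[0,0,.13],q,speed=.15)
r.move_straight(p+[0,0,.06],q,speed=.08)
print(r.move_straight(p+[0,0,.0485],q,speed=.02,max_force=8))
s=r.read_state(); print(s["eef_pos"],s["contact_force"],s["torque"],s["grip_width"],s["time_s"])
cv2.imwrite("pics/p.png",np.vstack([optics.get_image("scene")[0][100:290,220:440],optics.get_image("side")[0][170:360,120:340]]).repeat(2,0).repeat(2,1)[:600,:,::-1])
E
```

```text
True
[ 0.46817014 -0.42410927  0.04976018] [-0.24345405  0.9758131   4.28814187] [0.0632665  0.12338479 0.07424268] 0.030206759405881314 11.7833
```

View pics/p.png

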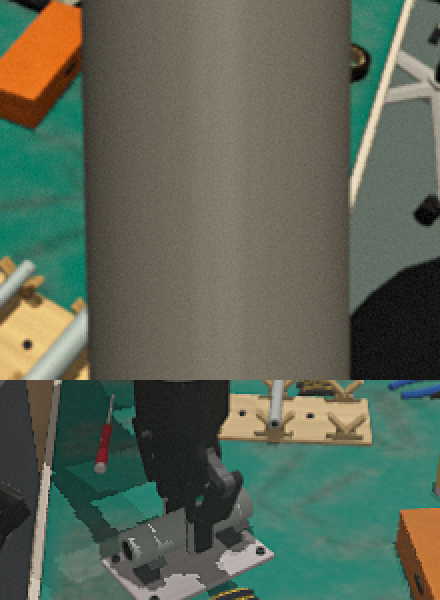

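Contact came at TCP height 0.0498, against 0.0504 predicted for a seated tube. The side crop shows the tube lying in both V's, at about (150,545) and (235,515). I'll release, back off and check.

```bash
python3 - <<'E'
from h import *
import m
command_gripper(.062)
s=r.read_state(); print(s["contact_force"],s["grip_width"])
p=s["eef_pos"]
r.move_straight(p+[0,0,.16],speed=.12)
a=np.array([.729,.6845,0])
r.move_straight(p+[0,0,.26]-.1*a,speed=.2)
for n in("wrist","side","scene"):
    im,W=cloud(n)
    if n!="scene": cv2.imwrite(f"pics/f_{n}.png",im[:,:,::-1])
    hsv=cv2.cvtColor(im,cv2.COLOR_RGB2HSV); x,y,z=np.moveaxis(W,2,0)
    g=(hsv[...,1]<75)&(z>.028)&(z<.075)&(x>.3)&(x<.65)&(y<-.08)&(y>-.55)
    k,L,S,C=cv2.connectedComponentsWithStats(g.astype(np.uint8))
    for i in range(1,k):
        if S[i,4]>100: P=W[L==i]; Q=P[P[:,2]>.045] if np.percentile(P[:,2],97)>.053 else P; print(n,C[i].round(),S[i,4],np.percentile(P[:,2],97).round(4),m.line(Q))
s=r.read_state(); print(s["time_s"],s["contact_force"])
E
```

```text
[-1.16892885 -0.05050911  0.45549337] 0.06160160022327683
wrist [255.  68.] 3628 0.0589 [ 4.67000e-01 -4.24500e-01  1.20400e-01  3.12000e-02  4.33715e+01]
wrist [340. 123.] 127 0.0469 [ 4.94700e-01 -5.37200e-01  2.56000e-02  5.90000e-03  8.60882e+01]
side [224. 175.] 313 0.0484 [ 0.4409 -0.1661  0.0293  0.1214  2.9332]
side [258. 178.] 167 0.0377 [ 0.5216 -0.1592  0.0138  0.1235  2.69  ]
side [213. 243.] 1343 0.0586 [ 4.6900e-01 -4.2720e-01  1.2180e-01  3.0600e-02  4.2557e+01]
scene [304. 180.] 367 0.0593 [ 4.97300e-01 -3.92900e-01  3.89000e-02  2.89000e-02  4.43966e+01]
scene [213. 255.] 520 0.0383 [ 0.5213 -0.1572  0.0168  0.1214  4.0429]
scene [250. 277.] 987 0.0489 [ 0.4459 -0.1614  0.0275  0.1216  3.1462]
14.7833 [ 0.3179048  -0.41811226  0.50058771]
```

View pics/f_wrist.png

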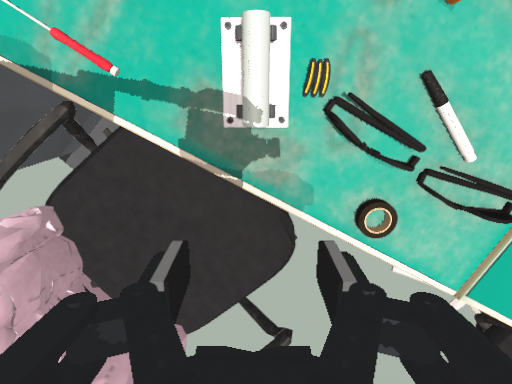

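View pics/f_side.png

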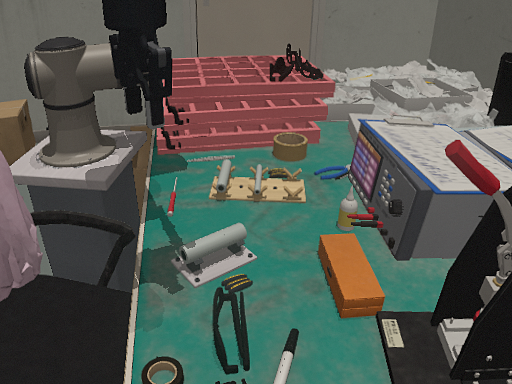

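The wrist view shows the tube centred over both V's at (255,70). In the side view the tube is at (213,243) and the other two tubes are still in the rack. The arm is clear, so I'm handing in.

```bash
python3 -c "
from h import *
r.finish_job()"
```

```text
the job is handed in; nothing more can be done
```

The thickest tube is now in the jig's saddle, released. I picked it from the rack place next to the instrument box, raised it about 130 mm, lowered it until it touched the V's and let go. I handed the job in at about 15 s; the hand-in reports no verdict.

- **Position:** the wrist camera put the tube's middle at (0.467, -0.4245), about 1 mm from my estimate of the saddle's middle, and the side camera agreed to about 3 mm.
- **Seating:** its top is about 59 mm up, as it should be when home in both V's. It lies within about 1° of the saddle.
- **Other tubes:** both are within about 2 mm of where they started. The arm was clear with almost no force on the tool.
- **Failed check:** the scene camera's last view of the tube was partly blocked by the arm, so its position there could not be used.

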